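# Set the filter feed valve half open

## Task

The water filter in the cupboard below is being fed too little. Turn the handle of the blue valve to half open, so that its pointer stands at the green mark (45 degrees from closed), then let go of it. Leave the red valve's handle as it is.

Things in the scene. Friction and masses are not known exactly. Their poses are not given: they have to be found in the camera images.
- blue_valve (a joint): Opening of the blue-handled quarter-turn valve, rad: 0 closed (handle across the pipe), 0.785 half open (pointer at the green mark), 1.571 fully open (along the pipe), with stops at both ends. Grows as the handle turns anticlockwise seen from above, about an upright axis. Takes about 0.12 N m, no spring, stays where left. Starts 0 to 0.35 open.
- blue_valve_grip (a point): Grip point of the blue handle, on its turning axis, 98 mm above the worktop. The handle is an upright flat bar centred on that axis, 64 mm long, 14 mm wide, 30 mm high (80 to 110 mm above the worktop): pinch it across its 14 mm width from above. The point turns with it: x runs along the bar to the end with the white pointer stripe, z is up.
- blue_valve_plate (a point): Centre of the top of the fixed round white index plate under the blue handle, 82 mm across, 69 mm above the worktop. Black mark at closed along its x axis, wide green mark at half open 45 deg anticlockwise of x, black mark at open along its y axis. It sits on a brass valve in a copper pipe bridge (along y, 136 mm over its flanges) fixed to the worktop.
- red_valve_pointer (a point): Pointer end of the red handle (32 mm from its axis, 98 mm above the worktop) of a second valve of the same make and size, at any opening, to be left as it is. x runs along the bar outward to this end. Valves may swap places, axes 115 mm apart or more. Left of them, from x = 0.47, y = 0.10 on, stands a microwave 0.28 m high (go over or in front); on the right a tall fridge.

How it is judged:
At the end, for the whole second after the job is handed in: The blue valve stands still at half open: 45 degrees from closed, within 10 degrees either way; the red valve's handle is as it was (pointer end within 8 mm of its start) (value of joint blue_valve between 0.611 and 0.96 rad and not (velocity of joint blue_valve above 0.05 rad/s) and velocity of joint blue_valve above -0.05 rad/s and distance of red_valve_pointer from where it was at the start of the episode below 0.008 m); the robot touches nothing.
It fails at once if the red valve's handle is turned (its pointer end moves more than 8 mm, about 14 degrees) (distance of red_valve_pointer from where it was at the start of the episode above 0.008 m).
It also fails if it takes over 35 s, if anything falls off the work surface, if the arm or the gripper's body presses on something with over 40 N, if the wrist force passes 120 N, or if a joint passes its speed limit or range.

## Robot

A 6-joint arm with a two-finger parallel gripper is mounted at the origin on a cart in front of the work surface, level with it; the furniture and walls round the work are solid. World frame = base frame: x ahead of the robot, y to its left, z up, the work surface at z = 0. Lengths are in m, angles in rad, forces in N, time in s.
With the tool pointing down it reaches from about 0.3 to 0.875 m from the base axis. Payload 6.4 kg.
Tool frame: the origin (TCP) lies midway between the tips of the shut fingers; the grasp point (between the pads) lies 19 mm behind it; z points along the fingers, y is the line along which they close (so a half turn about z gives the same grasp; the last joint's range is limited). The gripper opens to 85 mm and grips with 20 to 120 N. Pads are 22 mm wide; open, the fingers measure 114 mm over their backs; the gripper's body (76 mm by 85 mm) begins 54 mm behind the grasp point. The pads swing forward as they close: fully open they stand 13 mm farther back than shut.
Start: joints at [1.139, 0.181, 1.607, -0, 1.354, -0.206], TCP at [0.129, 0.56, 0.231] pointing down, gripper open.
Joint ranges: [-2.99, 2.99], [-0.89, 2.07], [0.3, 2.58], [-1.14, 4.28], [0, 2.63], [-3.12, 3.12]. Speed limits (rad/s): [2.57, 2.57, 3.01, 3.14, 3.14, 3.14].

## Interface

Orientations are given as a unit quaternion [w, x, y, z].
In Python, from bench import ctrl gives the robot as it stands.
- The arm moves only by the tool drive_tool, never from a script. Its argument "plan" is a list that holds one entry, the list of rows, each a list of 4 numbers: the shift along the tool's x, y, z scaled (see below), then the turn about the tool's z scaled (see below). In form: [[[x, y, z, roll], ...]]. A call has 1 to 12 rows; each row is the pose to reach, as a shift and turn from the pose commanded when the call began, along the tool's axes at that moment, turning the shorter way round; what a row does not reach only later rows make up. The controller multiplies each number of a shift by 400 mm and each number of a turn by 180 degrees. A row lasts 1/12 s, in which the tool goes at most 41.7 mm and 7.16 degrees, less where a joint would pass 70% of its speed; a pose out of reach is approached as far as the arm can. A call with a number of a shift or a turn outside -1 to 1 is refused whole. A call with a gripper value outside its range is refused whole. "jaw" is the closure, from 0 (fully open) to 1 (shut), set as the call begins (left out, the last holds). The fingers move at their own pace and stop on an object; the grip force is fixed at half the most. Time passes only in rows, so rows that repeat a pose let the fingers close. It gives the time, the measured TCP pose, the force, the opening and the grip force at its end, in the units of the state.
- ctrl.get_obs(): the state, without advancing time (a new reading comes with each control period).
- ctrl.camera(name): name is "scene" or "top" or "wrist"; returns (picture, depth): 384x512x3 uint8, red, green, blue; 384x512 float32, m along the optical axis (not along the pixel's ray), 0 where there is no reading.
- ctrl.camera_info(name): a dict with "camera_matrix" (3x3 intrinsics, pixels), "R" (3x3) and "t" (3): a world point X has camera coordinates R X + t; the wrist camera has in their place "T_tool_cam" (4x4, takes a point from camera to tool coordinates, whose origin is the TCP and whose axes are the flange's). Camera axes: x right, y down, z forward; pixel columns grow to the right and rows downward; lengths in m; the calibration is good to about 2 mm. A picture is of the moment at which its call begins: read the wrist's pose just before it. camera_info takes no time and is no camera call.
- ctrl.hand_in(): hands the job in; it is judged then, once.
The state is a dict: "time_s": time; "q": joint angles; "dq": joint speeds; "joint_efforts": joint torques, N m; "eef_pos": TCP position; "eef_rot": TCP orientation; "wrist_force": force on the tool from outside, world axes, zero at the start; "torque": the same for the moment, N m; "opening": opening from 0.0 (shut) to 1.0 (fully open); "grasp_force": force on a finger pad.
Only numpy, scipy, OpenCV 4.12 (cv2) and the standard library are available. Lean on these libraries where they do the work, as an engineer would, in place of code of your own. Each camera call takes 0.05 s, during which the arm holds its last target. There are 200 camera calls.

## Working session

There is one attempt and no reset: what is moved stays moved. The work goes in short steps, Python scripts to look and compute and a tool call to move; the robot and the scene stay as the last step left them, time stands still between calls to the robot, and variables do not carry over. Pictures are saved under pics/ and viewed, at most 10 in all, crops included, and the job is handed in when it is done.

Besides the shell and the picture viewer there is one more tool, called after "Emit:" by a JSON object that holds its "api" and its "payload", one argument or row to a line. drive_tool: Moves the arm, as the interface text tells. Its arguments: {"type":"object","properties":{"plan":{"type":"array"},"jaw":{"type":"number"}},"required":["plan"]}

```bash
mkdir -p pics
cat > h.py <<'E'
import numpy as np, cv2
from bench import ctrl
def pts(name):
    o=ctrl.get_obs(); im,d=ctrl.camera(name); i=ctrl.camera_info(name)
    K=np.array(i["camera_matrix"]); v,u=np.indices(d.shape)
    P=np.stack([(u-K[0,2])/K[0,0]*d,(v-K[1,2])/K[1,1]*d,d],-1)
    if "R" in i: W=(P-np.array(i["t"]))@np.array(i["R"])
    else:
        from scipy.spatial.transform import Rotation as Ro
        T=np.array(i["T_tool_cam"]); w,x,y,z=o["eef_rot"]
        W=(P@T[:3,:3].T+T[:3,3])@Ro.from_quat([x,y,z,w]).as_matrix().T+np.array(o["eef_pos"])
    return im,d,W
def masks(im):
    h=cv2.cvtColor(im,cv2.COLOR_RGB2HSV); H,S,V=cv2.split(h)
    s=(S>110)&(V>50)
    return dict(blue=s&(H>98)&(H<130),red=s&((H<6)|(H>172)),green=s&(H>40)&(H<85))
E
python3 - <<'E'
from h import *
o=ctrl.get_obs();print({k:np.round(v,3) for k,v in o.items()})
for n in("top","scene"):
    im,d,W=pts(n);cv2.imwrite(f"pics/{n}.png",im[...,::-1])
    for k,m in masks(im).items():
        c,l,st,ce=cv2.connectedComponentsWithStats(m.astype('uint8'))
        for j in range(1,c):
            if st[j,4]>15: print(n,k,st[j],np.round(np.median(W[(l==j)&(d>0)],0),3))
E
```

```text
{'time_s': np.float64(0.0), 'q': array([ 1.139,  0.182,  1.608, -0.   ,  1.354, -0.206]), 'dq': array([ 0.002,  0.   ,  0.   ,  0.001, -0.   ,  0.   ]), 'joint_efforts': array([-0.0000e+00, -4.4488e+01, -3.5133e+01, -0.0000e+00,  9.0000e-03,
        0.0000e+00]), 'eef_pos': array([0.128, 0.56 , 0.23 ]), 'eef_rot': array([-0.   ,  0.113,  0.994, -0.001]), 'wrist_force': array([ 0.32 , -0.466,  0.12 ]), 'torque': array([0.005, 0.018, 0.009]), 'grasp_force': np.float64(0.0), 'opening': np.float64(1.002)}
top blue [280 140  34  24 252] [ 0.566 -0.096  0.11 ]
top red [    0     0   246   197 36567] [0.658 0.16  0.275]
top red [222 216  10  37 260] [0.422 0.021 0.11 ]
scene blue [252 148  10  32 191] [ 0.56  -0.086  0.107]
scene red [    0    63   201   309 36439] [0.631 0.192 0.273]
scene red [263 237  33  25 406] [0.42  0.03  0.106]
scene red [140 244  22   8  47] [0.517 0.195 0.234]
scene red [143 255  26  10  64] [0.518 0.196 0.194]
```

View pics/top.png

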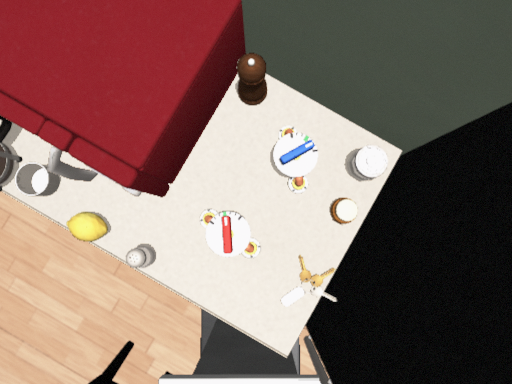

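View pics/scene.png

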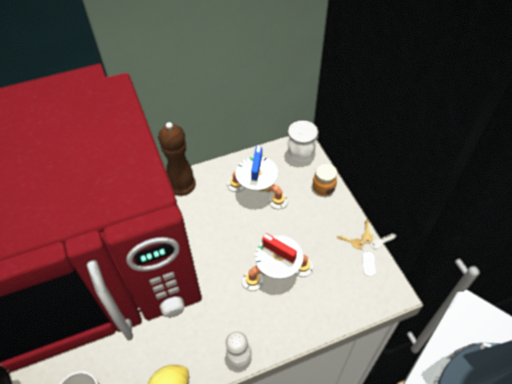

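The top view shows the blue handle at about (296,152) and the red handle at about (227,235). The blue valve is the far one. Next I'll measure the bar axis, stripe and marks.

Run:
```python
from h import *
im,d,W=pts("top");m=masks(im)
c=cv2.resize(im[125:195,260:335],None,fx=8,fy=8,interpolation=cv2.INTER_CUBIC);cv2.imwrite("pics/c.png",c[...,::-1])
i=ctrl.camera_info("top");K=np.array(i["camera_matrix"]);R=np.array(i["R"]);t=np.array(i["t"]);C=-R.T@t
def ray(u,v,z):
    r=R.T@np.linalg.solve(K,[u,v,1]);return (C+r*(z-C[2])/r[2])[:2]
print("cam",C.round(3))
for k in("blue","red"):
    mm=m[k].copy()
    if k=="red": mm[:200]=0
    p=np.argwhere(mm)[:,::-1].astype('float32')
    b=cv2.boxPoints(cv2.minAreaRect(p)); w=np.array([ray(*q,.11) for q in b]); print(k,w.round(4).tolist())
    e=[w[1]-w[0],w[2]-w[1]];e=max(e,key=np.linalg.norm);print(k,np.linalg.norm(e),np.degrees(np.arctan2(e[1],e[0])),w.mean(0))
# plate by height
q=(abs(W[...,2]-.069)<.006)&(W[...,0]>.5)&(W[...,1]<.0)&(im.min(-1)>170)
p=np.argwhere(q)[:,::-1].astype('float32');print(len(p),cv2.minEnclosingCircle(p)); (u,v),_=cv2.minEnclosingCircle(p);print("plate",ray(u,v,.069))
g=np.argwhere(m["green"]);g=g[(g[:,0]<200)&(g[:,1]>250)];print("green",len(g),g.mean(0)[::-1],ray(*g.mean(0)[::-1],.069))
# tall things right of y=-0.15
for y in np.arange(-.5,0,.05):
    s=(abs(W[...,1]-y)<.025)&(d>0)&(W[...,0]>.3);print(round(y,2),[W[...,2][s].max().round(3),W[...,0][s].min().round(2),W[...,0][s].max().round(2)] if s.any() else 0)
```

```text
cam [ 0.443 -0.032  0.956]
blue [[0.5581, -0.0681], [0.5891, -0.1233], [0.5774, -0.1297], [0.5464, -0.0746]]
blue 0.06334088623090303 -60.666151313222976 [ 0.56774082 -0.09893715]
red [[0.4565, 0.0308], [0.4573, 0.017], [0.3955, 0.0131], [0.3946, 0.0268]]
red 0.06201231116315817 -176.3543730294744 [0.42599079 0.0219191 ]
1184 ((325.5, 162.0), 53.64010238647461)
plate [ 0.55485084 -0.15467163]
green 5 [306. 138.] [ 0.5989573 -0.1196568]
-0.5 0
-0.45 0
-0.4 0
-0.35 [np.float64(0.39), np.float64(0.52), np.float64(0.61)]
-0.3 [np.float64(0.494), np.float64(0.43), np.float64(0.61)]
-0.25 [np.float64(0.573), np.float64(0.35), np.float64(0.64)]
-0.2 [np.float64(0.596), np.float64(0.3), np.float64(0.67)]
-0.15 [np.float64(0.478), np.float64(0.3), np.float64(0.7)]
-0.1 [np.float64(0.415), np.float64(0.3), np.float64(0.73)]
-0.05 [np.float64(0.354), np.float64(0.3), np.float64(0.75)]
```

View pics/c.png

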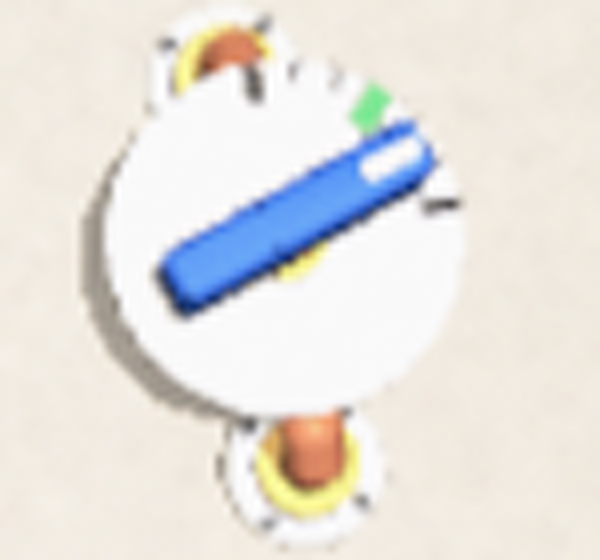

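The white stripe is at the right end of the bar (crop (395,155)). The closed mark is at crop (440,204), green at (370,108), open at (253,82). I'll turn those into angles and find where the walls are.

Run:
```python
from h import *
im,d,W=pts("top")
i=ctrl.camera_info("top");K=np.array(i["camera_matrix"]);R=np.array(i["R"]);t=np.array(i["t"]);C=-R.T@t
def ray(u,v,z):
    r=R.T@np.linalg.solve(K,[u,v,1]);return (C+r*(z-C[2])/r[2])[:2]
f=lambda u,v,z=.069:ray(260+u/8-.44,125+v/8-.44,z)
c=f(284,238); print("plate",c)
cl,gr,op=f(440,204),f(370,108),f(253,82)
for n,p in(("closed",cl),("green",gr),("open",op)):
    e=p-c;print(n,p,np.linalg.norm(e),np.degrees(np.arctan2(e[1],e[0])))
for q in((440,100),(400,250),(340,330),(400,60),(330,50)):print(q,W[q[1],q[0]].round(3))
for q in((400,150),(295,355),(250,65)):print(q,ray(*q,0))
o=ctrl.get_obs();from scipy.spatial.transform import Rotation as Ro
w,x,y,z=o["eef_rot"];print(Ro.from_quat([x,y,z,w]).as_matrix().round(3))
print("q",o["q"].round(3),o["time_s"])
```

```text
plate [ 0.5690646  -0.09947511]
closed [ 0.57676371 -0.13502542] 0.036374455845580064 -77.780195324363
green [ 0.59884774 -0.11930937] 0.03578314277615596 -33.66186852987815
open [ 0.60489523 -0.09269514] 0.0364664517939481 10.714976340343318
(440, 100) [ 0.608 -0.276  0.307]
(400, 250) [ 0.401 -0.255  0.178]
(340, 330) [ 0.257 -0.175  0.08 ]
(400, 60) [ 0.647 -0.21   0.354]
(330, 50) [ 0.69  -0.135  0.27 ]
(400, 150) [ 0.58686355 -0.31077887]
(295, 355) [ 0.19358994 -0.10154831]
(250, 65) [ 0.75759247 -0.01674993]
[[-0.975  0.224 -0.   ]
 [ 0.224  0.975 -0.001]
 [ 0.    -0.001 -1.   ]]
q [ 1.139  0.181  1.608  0.     1.354 -0.206] 0.2
```

Emit:
{"api": "drive_tool", "payload": {
  "plan": [
    [[-0.46,-0.61,-0.1,0.265],[-0.46,-0.61,-0.1,0.265],[-0.46,-0.61,-0.1,0.265],[-0.46,-0.61,-0.1,0.265],[-0.46,-0.61,-0.1,0.265],[-0.46,-0.61,-0.1,0.265],[-0.46,-0.61,-0.1,0.265],[-0.46,-0.61,-0.1,0.265],[-0.46,-0.61,-0.1,0.265],[-0.46,-0.61,-0.1,0.265],[-0.46,-0.61,-0.1,0.265]]
  ],
  "jaw": 0
}}

```text
time_s: 1.12
eef_pos: [0.2532, 0.2818, 0.2712]
eef_rot: [-0.0, 0.505, 0.863, 0.0]
wrist_force: [-0.2, -0.3, 0.5]
opening: 0.998
grasp_force: 0.0
```

```bash
cat >> h.py <<'E'
from scipy.spatial.transform import Rotation as Ro
def goto(t):
    o=ctrl.get_obs();w,x,y,z=o["eef_rot"];M=Ro.from_quat([x,y,z,w]).as_matrix()
    print("pos",np.round(o["eef_pos"],4),"yawY",np.degrees(np.arctan2(M[1,1],M[0,1])).round(2),"zax",M[:,2].round(3),"q",np.round(o["q"],2),o["time_s"])
    s=M.T@(np.array(t)-o["eef_pos"]);print("shift units",(s/.4).round(3),"rows",np.linalg.norm(s)/.0417)
E
python3 - <<'E'
from h import *
goto([.40,-.02,.27])
im,d,W=pts("top")
for q in((165,190),(243,75),(243,45),(252,60),(252,95),(205,120)):print(q,W[q[1],q[0]].round(3))
E
```

```text
pos [0.2532 0.2818 0.2712] yawY 29.36 zax [-0.  0. -1.] q [ 0.52 -0.33  2.01  0.    1.47  0.01] 1.1167
shift units [-0.837 -0.05   0.003] rows 8.047408930235967
(165, 190) [0.506 0.141 0.046]
(243, 75) [ 0.689 -0.008  0.159]
(243, 45) [ 0.76  -0.006  0.103]
(252, 60) [ 0.706 -0.023  0.18 ]
(252, 95) [ 0.681 -0.021  0.061]
(205, 120) [0.635 0.066 0.056]
```

Emit:
{"api": "drive_tool", "payload": {
  "plan": [
    [[-0.84,-0.05,0,0],[-0.84,-0.05,0,0],[-0.84,-0.05,0,0],[-0.84,-0.05,0,0],[-0.84,-0.05,0,0],[-0.84,-0.05,0,0],[-0.84,-0.05,0,0],[-0.84,-0.05,0,0],[-0.84,-0.05,0,0],[-0.84,-0.05,0,0],[-0.84,-0.05,0,0]]
  ]
}}

```text
time_s: 2.08
eef_pos: [0.4005, -0.0202, 0.2706]
eef_rot: [-0.001, 0.505, 0.863, 0.0]
wrist_force: [0.1, -1.1, -0.4]
opening: 1.003
grasp_force: 0.0
```

Run:
```python
from h import *
goto([.568,-.099,.22])
im,d,W=pts("wrist");cv2.imwrite("pics/w1.png",im[...,::-1])
```

```text
pos [ 0.4005 -0.0202  0.2706] yawY 29.4 zax [-0.002  0.001 -1.   ] q [-0.35 -0.27  1.96  0.    1.45 -0.86] 2.0833
shift units [-0.377  0.268  0.125] rows 4.601195412041521
```

View pics/w1.png

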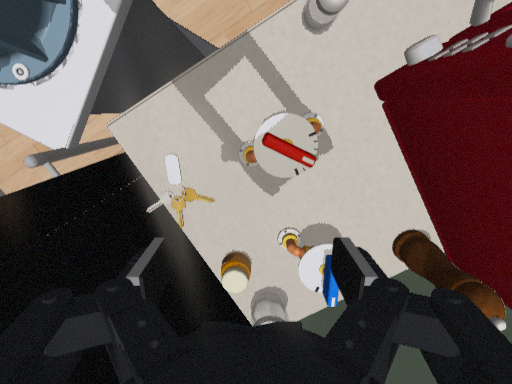

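The wrist view shows the blue bar near (330,280) ahead of the hand, with the pointer stripe hidden from here. The way in is clear.

Emit:
{"api": "drive_tool", "payload": {
  "plan": [
    [[-0.377,0.268,0.125,0],[-0.377,0.268,0.125,0],[-0.377,0.268,0.125,0],[-0.377,0.268,0.125,0],[-0.377,0.268,0.125,0],[-0.377,0.268,0.125,0],[-0.377,0.268,0.125,0],[-0.377,0.268,0.125,0]]
  ]
}}

```text
time_s: 2.8
eef_pos: [0.5676, -0.0979, 0.2212]
eef_rot: [-0.001, 0.504, 0.864, 0.0]
wrist_force: [-0.2, 0.7, -0.1]
opening: 0.996
grasp_force: 0.0
```

Run:
```python
from h import *
goto([.568,-.099,.085])
im,d,W=pts("wrist");cv2.imwrite("pics/w2.png",im[...,::-1])
b=masks(im)["blue"]&(d>0);print(b.sum(),W[b].min(0),W[b].max(0))
t=b&(W[...,2]>.104)
p=(W[t][:,:2]*1000).astype('float32');r=cv2.minAreaRect(p);print(r);print(np.median(W[t],0))
```

```text
pos [ 0.5676 -0.0979  0.2212] yawY 29.52 zax [-0.001  0.001 -1.   ] q [-0.38  0.19  1.61  0.    1.34 -0.89] 2.8
shift units [-0.003 -0.     0.34 ] rows 3.2662558150891865
706 [ 0.54800519 -0.12329104  0.08307633] [ 0.58696701 -0.07010728  0.11123279]
((567.6936645507812, -98.80317687988281), (12.438740730285645, 61.31334686279297), 29.9565372467041)
[ 0.56457127 -0.09245767  0.10916622]
```

View pics/w2.png

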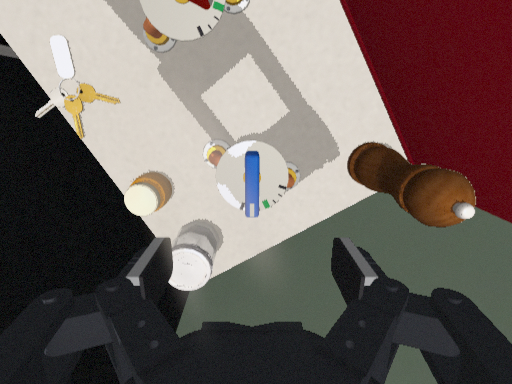

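The bar is centred at (252,183), aligned with the fingers, and its pointer stripe at (252,210) faces the wall. Its measured centre and yaw agree with the top view, so I descend and grip.

Emit:
{"api": "drive_tool", "payload": {
  "plan": [
    [[0,0,0.1,0],[0,0,0.2,0],[0,0,0.27,0],[0,0,0.32,0],[0,0,0.34,0],[0,0,0.34,0],[0,0,0.34,0]]
  ]
}}

```text
time_s: 3.43
eef_pos: [0.5686, -0.0998, 0.0868]
eef_rot: [0.001, 0.505, 0.863, 0.0]
wrist_force: [-0.5, 0.0, 1.0]
opening: 1.004
grasp_force: 0.0
```

Emit:
{"api": "drive_tool", "payload": {
  "plan": [
    [[0,0,0,0],[0,0,0,0],[0,0,0,0],[0,0,0,0],[0,0,0,0],[0,0,0,0],[0,0,0,0],[0,0,0,0],[0,0,0,0],[0,0,0,0]]
  ],
  "jaw": 1
}}

```text
time_s: 4.27
eef_pos: [0.5687, -0.1, 0.0858]
eef_rot: [0.001, 0.505, 0.863, 0.0]
wrist_force: [1.7, 3.4, 4.8]
opening: 0.151
grasp_force: 60.2
```

Emit:
{"api": "drive_tool", "payload": {
  "plan": [
    [[0,0,0,-0.03],[0,0,0,-0.06],[0,0,0,-0.09],[0,0,0,-0.12],[0,0,0,-0.14],[0,0,0,-0.15],[0,0,0,-0.15],[0,0,0,-0.15],[0,0,0,-0.15]]
  ]
}}

```text
time_s: 5.02
eef_pos: [0.569, -0.0997, 0.0858]
eef_rot: [0.001, 0.289, 0.957, 0.0]
wrist_force: [3.7, 4.9, 4.8]
opening: 0.149
grasp_force: 60.1
```

Emit:
{"api": "drive_tool", "payload": {
  "plan": [
    [[0,0,0,0],[0,0,0,0],[0,0,0,0],[0,0,0,0],[0,0,0,0],[0,0,0,0],[0,0,0,0],[0,0,0,0],[0,0,0,0],[0,0,0,0]]
  ],
  "jaw": 0
}}

```text
time_s: 5.85
eef_pos: [0.5681, -0.1001, 0.0853]
eef_rot: [0.0, 0.289, 0.957, -0.0]
wrist_force: [-0.5, -0.2, -0.1]
opening: 0.997
grasp_force: 0.0
```

Emit:
{"api": "drive_tool", "payload": {
  "plan": [
    [[0,0,-0.04,0],[0,0,-0.1,0],[0,0,-0.2,0],[0,0,-0.3,0],[0,0,-0.36,0],[0,0,-0.36,0],[0,0,-0.36,0],[0,0,-0.36,0]]
  ]
}}

```text
time_s: 6.52
eef_pos: [0.5676, -0.0999, 0.2285]
eef_rot: [-0.001, 0.289, 0.957, 0.0]
wrist_force: [0.8, -0.1, -0.1]
opening: 1.003
grasp_force: 0.0
```

Run:
```python
from h import *
goto([.40,-.02,.27])
im,d,W=pts("wrist");cv2.imwrite("pics/w3.png",im[...,::-1])
b=masks(im)["blue"]&(d>0)&(W[...,2]>.104)
r=cv2.minAreaRect((W[b][:,:2]*1000).astype('float32'));print(r)
```

```text
pos [ 0.5676 -0.0999  0.2285] yawY 56.36 zax [-0.001  0.    -1.   ] q [-0.38  0.19  1.61 -0.    1.35 -1.36] 6.5167
shift units [ 0.46  -0.066 -0.103] rows 4.5618168611659735
((567.5750732421875, -99.3714828491211), (12.701841354370117, 62.04493713378906), 56.866302490234375)
```

View pics/w3.png

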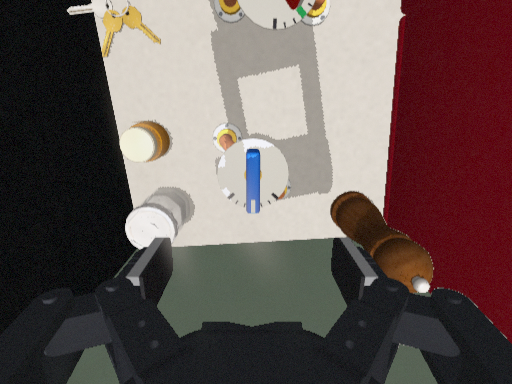

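The pointer stripe at (252,207) now sits midway between the closed mark (231,196) and the open mark (275,197). The bar's yaw is -33.1°, and green is at -33.6°. The hand is clear above it.

```bash
python3 -c "
from bench import ctrl
print(ctrl.hand_in())"
```

```text
the job is handed in; nothing more can be done
None
```

I turned the blue valve to about 45° (half open, pointer at the green mark) and let go of it. The red valve was not touched, and the job is handed in; no verdict came back.

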